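# Lift the tall round specimen off the conditioning stand with the tongs

### The job

The tall round rubber specimen on the conditioning stand is to be looked over before its compression test: pick up the specimen tongs from their rest, close the jaws on that specimen and hold it up in them, upright and still, at least 10 cm above the stand, and finish while holding it there. Handle it only with the tongs, never with the gripper, and leave the other two specimens and everything else on the bench as they are.

Things in the scene. Friction and masses are not known exactly. Their poses are not given: they have to be found in the camera images.
- tongs: Sprung steel tongs, 235 mm long, 16 high, 120 g, lying on edge on their rest: the arms open and close in the horizontal plane. Origin: mid-height, midway between the rubber finger pads (outer faces of the arms, x -35 to +35 mm, 14 mm high): about the centre of mass, the place to grip. x points to the jaws, y to the left arm, z up. Pads 63 mm apart outside when open. Hinge at x -115 mm.
- tongs_jaws (a point): Centre between the two jaws at mid-height, 98 mm ahead of the tongs' origin along their x. The jaws are upright shallow V blocks, 18 mm high, 34 mm long along x, that centre a 30 mm round; open they leave 54 mm between their lips and are 84 mm wide over all.
- tongs_left (a joint): Closing angle of the left arm, rad (the right moves alike): 0 open, 0.09 on a 30 mm round (pads 42 mm apart outside), 0.13 stop. A spring holds the tongs open: 9 N at each pad at first, 12 N at the specimen. Jaws travel 1.85 times as far as the pads. Lightly squeezed (pads 60 mm apart) they are carried with the jaws still open; 40 N at the pads holds the specimen.
- rest: White plastic tong rest, fixed: base 180 x 110 x 6 mm, two cross ridges 34 mm high and 12 wide, 135 mm apart, with 6 mm lugs at their ends. The tongs' arms lie on the ridges, their pads over the open space between. Origin: centre of the underside; x along the tongs.
- stand: Conditioning stand, fixed: perforated steel plate 100 mm (its x) by 300 mm (its y), its top 45 mm above the bench, with a rim 1 mm high. Origin: on the bench under its centre, x away from the robot. The specimens stand on it in a row along its y, about 85 mm apart, in any order.
- tall_round: The specimen wanted: black rubber cylinder, 30 mm diameter, 55 mm tall, about 45 g. Origin: centre of its underside, z up its axis.
- short_round: Another specimen, to be left: black rubber cylinder, 30 mm diameter, 30 mm tall. Origin: centre of its underside.
- block: Another specimen, to be left: black rubber rectangular block standing on end, 44 mm (its x, across the row) x 20 mm, 55 mm tall. Origin: centre of its underside.
- jar: Bystander: jar with a screw lid, 72 mm diameter, 75 mm tall. Origin: centre of its underside.
- caliper: Bystander: digital caliper lying flat, 200 mm long, 15 mm high. Origin: near its middle, on the bench.
- platen: Bystander: steel compression platen, disc 70 mm diameter with a stem 45 mm tall. Origin: centre of its underside.
- jaw_face: Bystander: steel grip jaw face, 60 x 38 x 24 mm. Origin: centre of its underside.
- dumbbell: Bystander: flat plastic dumbbell specimen, 115 x 19 x 4 mm. Origin: centre of its underside.
Not all that is in view belongs to the job. Leave any orange look-alike of the tall_round alone.

How it is judged:
By the outcome, as a careful person would: the job done as asked, in the order asked, and still so for the second after the job is handed in, while the arm keeps its last pose, push and grip.
It also fails if it takes over 42 s, if anything falls off the work surface, if the arm or the gripper's body presses on something with over 40 N, if the wrist force passes 120 N, or if a joint passes its speed limit or range.

### The arm

A 6-joint arm with a two-finger parallel gripper is mounted at the origin on the work surface. World frame = base frame: x ahead of the robot, y to its left, z up, the work surface at z = 0. Lengths are in m, angles in degrees, forces in N, time in s.
With the tool pointing down it reaches from about 0.25 to 0.725 m from the base axis. Payload 9.7 kg.
Tool frame: the origin (TCP) lies on the centre line of the jaws, within the pads' length; the fingertips stand bot.nose_length ahead of it and the grasp point (between the pads) lies 11 mm behind it (bot.nose_length is the distance from the TCP to the fingertips, in m); z points along the fingers, y is the line along which they close (so a half turn about z gives the same grasp; the last joint's range is limited). The gripper opens to 85 mm and grips with 20 to 120 N. Pads are 22 mm wide; open, the fingers measure 114 mm over their backs; the gripper's body (76 mm by 85 mm) begins 54 mm behind the grasp point. The pads swing forward as they close: fully open they stand 13 mm farther back than shut.
Start: joints at [-75.115, 4.979, 10.078, 95.1, 0, 90], TCP at [0.141, -0.532, 0.239] pointing down, gripper open.
Joint ranges: [-179.16, 179.16], [-48.56, 103.87], [-65.8, 70.77], [-126.05, 130.52], [-82.76, 87.17], [-180, 180]. Speed limits (degrees/s): [127.2, 127.2, 147.25, 180, 180, 180].

### API

Orientations are given as [roll, pitch, yaw] about the fixed x, y, z axes, in that order (R = Rz(yaw) Ry(pitch) Rx(roll)).
In Python, from workcell import bot gives the robot as it stands. The module is installed in compiled form; this text tells all that it offers.
- The arm moves only by the shell command python3 -m inch 'ROWS' [OPENING] [FORCE]. ROWS is JSON, a list of rows, each a list of 4 numbers: the shift along the world's x, y, z in cm, then the turn about the world's z in degrees. A call has exactly 8 rows; each row is the pose to reach, as a shift and turn from the pose commanded when the call began; what a row does not reach only later rows make up. A row lasts 1/8 s, in which the tool goes at most 62.5 mm and 10.7 degrees, less where a joint would pass 70% of its speed; a pose out of reach is approached as far as the arm can. A call with a gripper value outside its range is refused whole. OPENING is the finger opening in cm, from 0 to 8.54, set as the call begins (- or left out, the last holds). The fingers move at their own pace and stop on an object; FORCE is the grip in N (left out, the last holds). Time passes only in rows, so rows that repeat a pose let the fingers close, or fill a call up. It gives the time, the measured TCP pose, the force, the opening and the grip force at its end, in the units of the state.
- bot.get_obs(): the state, without advancing time (a new reading comes with each control period).
- bot.camera(name): name is "scene" or "top"; returns a dict with "img" (420x560x3 uint8, red, green, blue), "fovy" (degrees; the focal length in pixels is half the picture's height over the tangent of half this angle, whatever the lens; pixels are square), "cx", "cy" (the principal point, pixels), "R" (3x3) and "t" (3): a world point X has camera coordinates R X + t. Camera axes: x right, y down, z forward; pixel columns grow to the right and rows downward; lengths in m; the calibration is good to about 2 mm. A picture is of the moment at which its call begins. There is no depth.
- bot.job_done(): hands the job in; it is judged then, once.
Trained networks look in a picture, given as the dict that the camera call returned (one of the last four; its "shot" number tells which), for a name from the list of things; names that differ only in an ending like _2 or _b are one class to them, and where a whole thing is asked for, a point or a joint stands for the part that bears it (a point fixed in the world has none). Each returns a list of dicts, best first, with "score" (0 to 1); they miss things now and then, are a little off and sometimes report something else, mostly with a low value. They report only what shows in the picture. A call takes as long as a camera call. They do not tell look-alikes from the thing itself.
- bot.find_in(thing, picture): "point" ([column, row] in pixels, amid what is visible of it).
- bot.landmark_of(thing, picture): "point" ([column, row] in pixels: a listed point, or the origin of a listed thing).
The state is a dict: "time": time; "q": joint angles; "qd": joint speeds; "joint_efforts": joint torques, N m; "ee_pos": TCP position; "tcp_rot": TCP orientation; "wrist_force": force on the tool from outside, world axes, zero at the start; "torque": the same for the moment, N m; "opening": finger opening in m; "grasp_force": force on a finger pad.
Only numpy, scipy, OpenCV 4.12 (cv2) and the standard library are available. Lean on these libraries where they do the work, as an engineer would, in place of code of your own. Each camera call takes 0.05 s, during which the arm holds its last target. There are 200 camera calls.

## Working session

There is one attempt and no reset: what is moved stays moved. The work goes in short steps, Python scripts to look and compute and a shell command to move; the robot and the scene stay as the last step left them, time stands still between calls to the robot, and variables do not carry over. Pictures are saved under pics/ and viewed, at most 10 in all, crops included, and the job is handed in when it is done.

```bash
mkdir -p pics
cat > h.py <<'E'
import numpy as np, cv2
from workcell import bot
def ray(c,uv):
    f=c["img"].shape[0]/2/np.tan(np.radians(c["fovy"])/2)
    d=np.array([(uv[0]-c["cx"])/f,(uv[1]-c["cy"])/f,1.])
    R=np.array(c["R"]);t=np.array(c["t"])
    return -R.T@t, R.T@d
def at(c,uv,z):
    o,d=ray(c,uv); return o+d*(z-o[2])/d[2]
def px(c,X):
    f=c["img"].shape[0]/2/np.tan(np.radians(c["fovy"])/2)
    p=np.array(c["R"])@np.array(X)+np.array(c["t"]); return np.array([c["cx"]+f*p[0]/p[2],c["cy"]+f*p[1]/p[2]])
def save(n,img): cv2.imwrite("pics/"+n,img[:,:,::-1])
E
python3 - <<'E'
from h import *
np.set_printoptions(precision=3,suppress=True)
S={n:bot.camera(n) for n in("top","scene")}
save("a.png",np.vstack([cv2.resize(S[n]["img"],(400,300)) for n in S]))
save("top.png",S["top"]["img"]);save("scene.png",S["scene"]["img"])
Z=dict(tongs=.042,tongs_jaws=.042,rest=0,stand=0,tall_round=.045,short_round=.045,block=.045,jar=0,platen=0)
for k,z in Z.items():
  for n,c in S.items():
    for d in bot.landmark_of(k,c)[:3]: print(k,n,round(d["score"],2),np.round(d["point"],1),at(c,d["point"],z))
o=bot.get_obs();print(o["ee_pos"],o["tcp_rot"],o["opening"],bot.nose_length)
for n,c in S.items():print(n,ray(c,(280,210)),c["fovy"])
E
```

```text
tongs top 0.66 [134.5 238.5] [0.484 0.326 0.042]
tongs_jaws top 0.77 [146.5 200.9] [0.581 0.297 0.042]
tongs_jaws scene 0.71 [435.2 253.1] [0.58  0.299 0.042]
tongs_jaws scene 0.61 [270.2 243.9] [ 0.647 -0.056  0.042]
rest top 0.77 [138.5 242.5] [0.476 0.327 0.   ]
stand top 0.77 [282.9 176.6] [ 0.65  -0.057  0.   ]
stand top 0.36 [414.  176.1] [ 0.649 -0.406  0.   ]
stand scene 0.75 [269.8 248.4] [ 0.636 -0.06   0.   ]
tall_round top 0.72 [251.8 173.5] [0.651 0.024 0.045]
tall_round top 0.6 [353.9 190.5] [ 0.604 -0.239  0.045]
tall_round top 0.59 [337.6 143. ] [ 0.729 -0.199  0.045]
tall_round scene 0.74 [221.8 282.2] [ 0.76  -0.128  0.045]
tall_round scene 0.67 [196.6 272.6] [ 0.753 -0.186  0.045]
tall_round scene 0.61 [194.8 221.3] [ 0.634 -0.237  0.045]
short_round top 0.48 [248.7 171.4] [0.656 0.032 0.045]
short_round scene 0.68 [439.6 227.2] [0.512 0.306 0.045]
short_round scene 0.58 [304. 255.] [0.657 0.023 0.045]
block top 0.52 [284.7 172.4] [ 0.653 -0.061  0.045]
block scene 0.62 [267.9 242.7] [ 0.647 -0.061  0.045]
jar top 0.84 [406.8 251.5] [ 0.448 -0.381  0.   ]
jar scene 0.61 [175.7 165.2] [ 0.453 -0.373  0.   ]
platen top 0.62 [129.9 152.2] [0.719 0.356 0.   ]
[ 0.141 -0.532  0.239] [179.999   0.001  14.885] 0.08538035948126683 0.008
top (array([ 0.41 , -0.045,  1.358]), array([ 0.11 , -0.002, -0.994])) 44.4346310928893
scene (array([1.043, 0.066, 0.775]), array([-0.55 , -0.139, -0.824])) 57.93517561344101
```

View pics/top.png

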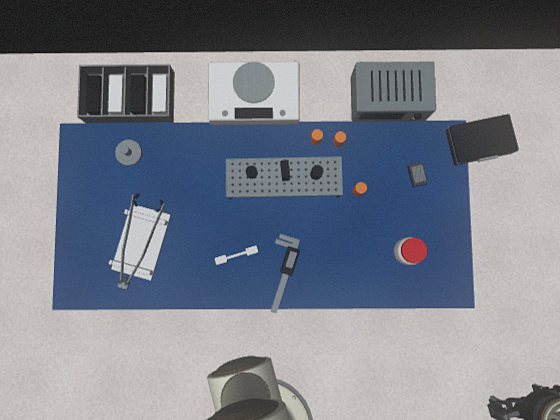

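View pics/scene.png

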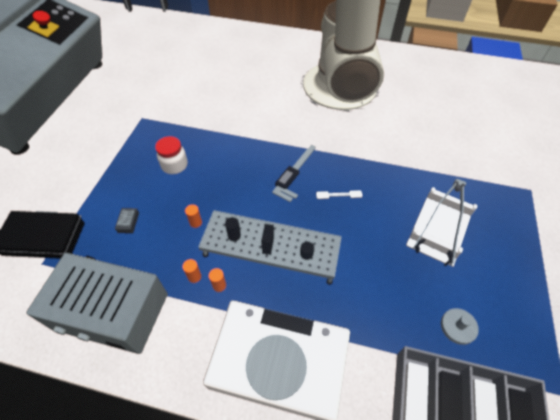

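The pictures show the stand with three black specimens. Top-view pixels are (251,172), (285,170) for the block, and (316,172). The tongs are at top (138,240), with the jaws at (147,201).
Candidates for the tall round:
- black, scene (233,229) / top (316,172): looks tall
- black, scene (307,250) / top (251,172): looks short
- orange look-alikes, scene (194,216), (192,271), (217,281)

I'll check the choice in a close crop.

```bash
cat > m.py <<'E'
from h import *
np.set_printoptions(precision=3,suppress=True)
T=bot.camera("top");C=bot.camera("scene")
a=cv2.resize(C["img"][195:295,180:350],(760,447),interpolation=cv2.INTER_CUBIC)
save("crop.png",a)
# tongs/rest close crops side by side
b=cv2.resize(T["img"][185:295,95:185],(360,440),interpolation=cv2.INTER_CUBIC)
d=cv2.resize(C["img"][165:275,395:485],(360,440),interpolation=cv2.INTER_CUBIC)
save("crop2.png",np.hstack([b,d]))
def blobs(c,x0,y0,x1,y1,thr):
  g=c["img"][y0:y1,x0:x1].max(2)<thr
  n,l,s,ce=cv2.connectedComponentsWithStats(g.astype(np.uint8))
  return [(s[i][:4]+[x0,y0,0,0],ce[i]+[x0,y0],s[i][4]) for i in range(1,n) if s[i][4]>25]
for c,b in((T,(228,155,342,197)),(C,(200,208,345,275))):
  for x in blobs(c,*b,50): print(*x)
E
python3 m.py
```

```text
[311 171  11   8] [315.286 175.714] 28
[226 219  13  21] [232.502 228.925] 213
[263 226  10  27] [267.196 239.254] 209
[301 243  11  15] [306.398 250.323] 133
```

View pics/crop.png

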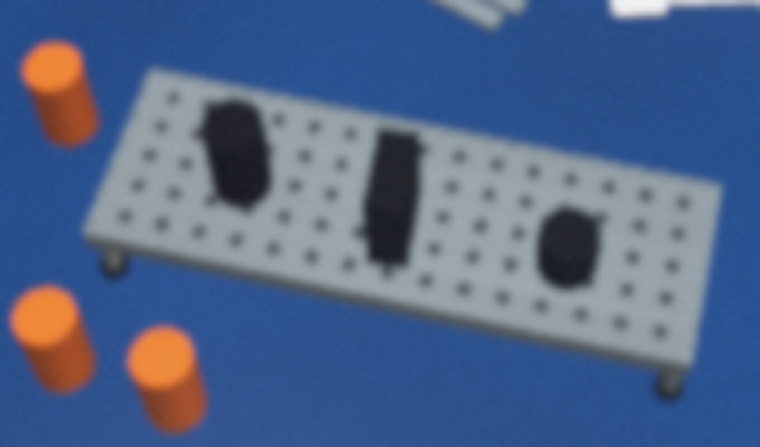

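View pics/crop2.png

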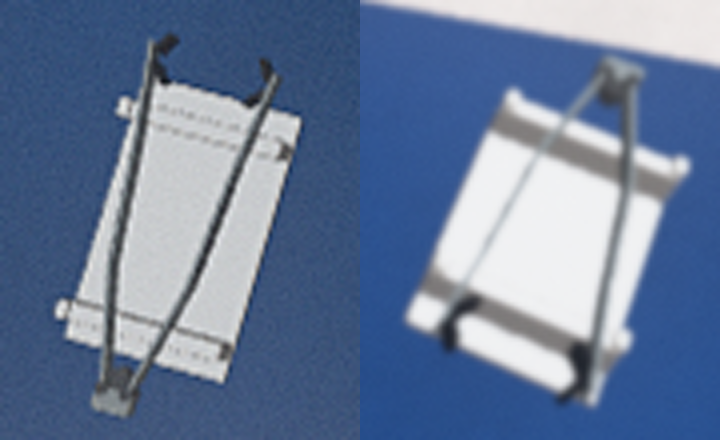

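The tall round is the left one in the scene crop (about 238,150): round and as long as the block. The other round at crop (568,248) is clearly shorter, and the orange ones are off the stand. The tongs lie on the rest at about yaw -16°, jaws pointing away from the robot.

```bash
python3 - <<'E'
from h import *
np.set_printoptions(precision=4,suppress=True)
T=bot.camera("top");C=bot.camera("scene")
h=at(T,(123.75,281.3),.044);j1=at(T,(95+160/4,185+60/4),.042);j2=at(T,(95+262/4,185+82/4),.042)
print("hinge",h,"jaws",j1,j2,(j1+j2)/2); d=(j1+j2)/2-h; print("yaw",np.degrees(np.arctan2(d[1],d[0])),np.linalg.norm(d))
for k in("tongs","tongs_jaws"):
  for c in(T,C):
    for p in bot.landmark_of(k,c)[:2]: print(k,p["score"],at(c,p["point"],.042))
for k in("tall_round","block","short_round"):
  for c in(T,C):
    for p in bot.find_in(k,c): print(k,p["score"],p["point"],at(c,p["point"],.0725))
# tall: ends in scene crop: top face centre, bottom-centre
s=760/170
print("tall top",at(C,(180+236/s,195+120/s),.100),"blob mid",at(C,(232.5,228.9),.0725))
# stand corners scene crop
q=[(150,68),(722,184),(690,365),(84,234)]
P=[at(C,(180+u/s,195+v/s),.045)for u,v in q];print("stand",np.array(P),np.mean(P,0)); e=P[0]-P[1];print(e/np.linalg.norm(e))
E
python3 -m inch '[[3,5,0,-5],[5,11,0,-10],[8,17,0,-15],[10,23,0,-20],[12,29,0,-25],[15,35,0,-31],[17,40,0,-31],[19,45,0,-31]]' 8.54 40
```

```text
hinge [0.3751 0.3501 0.044 ] jaws [0.5836 0.3271 0.042 ] [0.5689 0.2606 0.042 ] [0.5762 0.2938 0.042 ]
yaw -15.640048256946573 0.20883782209470242
tongs 0.96 [0.4775 0.3253 0.042 ]
tongs 0.32 [ 0.4022 -0.0624  0.042 ]
tongs 0.61 [0.4908 0.3243 0.042 ]
tongs_jaws 0.76 [0.5795 0.294  0.042 ]
tongs_jaws 0.81 [0.5764 0.2901 0.042 ]
tongs_jaws 0.6 [ 0.4354 -0.0585  0.042 ]
tall_round 0.59 [314.9, 135.9] [ 0.7417 -0.1384  0.0725]
tall_round 0.55 [337.7, 138.8] [ 0.7337 -0.1964  0.0725]
tall_round 0.55 [357.5, 186.6] [ 0.6101 -0.244   0.0725]
tall_round 0.48 [317.3, 168.6] [ 0.6569 -0.1433  0.0725]
tall_round 0.62 [194.1, 215.0] [ 0.6344 -0.2335  0.0725]
tall_round 0.6 [219.6, 278.3] [ 0.7639 -0.1277  0.0725]
tall_round 0.56 [233.0, 230.3] [ 0.6509 -0.1372  0.0725]
tall_round 0.53 [341.3, 193.8] [0.4947 0.0746 0.0725]
tall_round 0.51 [191.6, 270.0] [ 0.7607 -0.1884  0.0725]
block 0.7 [286.2, 169.2] [ 0.6559 -0.0645  0.0725]
block 0.91 [267.3, 238.1] [ 0.6514 -0.0602  0.0725]
block 0.69 [278.6, 243.2] [ 0.6575 -0.0337  0.0725]
short_round 0.42 [251.8, 170.1] [0.6542 0.0229 0.0725]
short_round 0.76 [304.7, 249.7] [0.659  0.0231 0.0725]
tall top [ 0.6465 -0.1363  0.1   ] blob mid [ 0.6478 -0.1394  0.0725]
stand [[ 0.5947 -0.2064  0.045 ]
 [ 0.5904  0.0938  0.045 ]
 [ 0.6908  0.0945  0.045 ]
 [ 0.6953 -0.2036  0.045 ]] [ 0.6428 -0.0554  0.045 ]
[ 0.0144 -0.9999  0.    ]
time: 2.7
ee_pos: [0.3292, -0.0881, 0.2396]
tcp_rot: [-179.6, -0.1, -15.3]
wrist_force: [0.2, -0.8, -0.1]
opening: 0.0854
grasp_force: 0.0
```

```bash
python3 -m inch '[[2,5.5,0,0],[4,11,0,0],[6,16.5,0,0],[8,22,0,0],[10,27.5,0,0],[12.2,33,0,0],[14.2,38,-1,0],[15.3,40.4,-4,0]]'; python3 -m inch '[[0,0,-4,0],[0,0,-8,0],[0,0,-8,0],[0,0,-8,0],[0,0,-8,0],[0,0,-8,0],[0,0,-8,0],[0,0,-8,0]]'
python3 - <<'E'
from h import *
T=bot.camera("top");C=bot.camera("scene")
b=cv2.resize(T["img"][185:295,75:205],(390,330),interpolation=cv2.INTER_CUBIC)
d=cv2.resize(C["img"][145:275,380:510],(390,390),interpolation=cv2.INTER_CUBIC)
save("g.png",np.hstack([np.pad(b,((0,60),(0,0),(0,0))),d]));o=bot.get_obs();print(o["ee_pos"],o["tcp_rot"])
p=px(C,o["ee_pos"]);print((p-[380,145])*3+[390,0])
E
```

```text
time: 3.7
ee_pos: [0.3766, -0.0644, 0.2315]
tcp_rot: [-177.0, 0.1, -11.8]
wrist_force: [-0.4, -0.3, -0.5]
opening: 0.0853
grasp_force: 0.0
time: 4.7
ee_pos: [0.3762, -0.0643, 0.1518]
tcp_rot: [-177.0, 0.1, -11.8]
wrist_force: [0.3, -0.3, 0.1]
opening: 0.0856
grasp_force: 0.0
[ 0.37616592 -0.0642572   0.15162115] [-1.76970538e+02  8.67102933e-02 -1.18357547e+01]
[136.68127413 -64.32042059]
```

View pics/g.png

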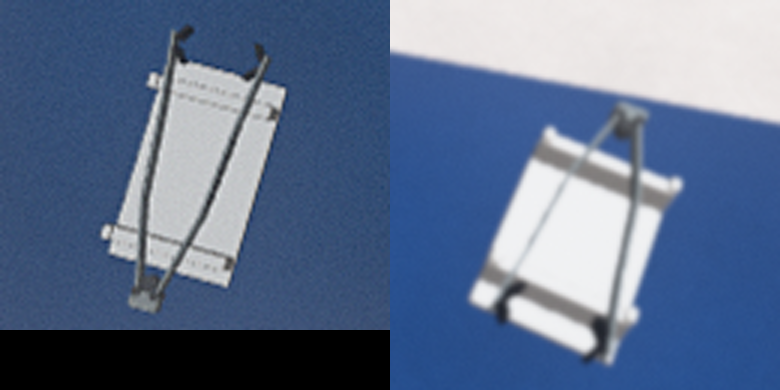

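The tongs are unmoved, but the arm isn't over them. It stalled at (0.376, -0.064), probably at a joint limit.

```bash
python3 -c "
from h import *
o=bot.get_obs();print(np.round(o['q'],1),np.round(o['tcp_rot'],1),np.round(o['ee_pos'],3),np.round(o['wrist_force'],1))"
```

```text
[-11.9 -19.2 -21.4  87.8   3.  179.9] [-1.77e+02  1.00e-01 -1.18e+01] [ 0.376 -0.064  0.152] [ 0.6 -0.1  0.3]
```

Joint 6 is at its limit, so I'll use the half-turn equivalent of the grasp.

```bash
python3 -m inch '[[0,0,0,10],[0,0,0,20],[0,0,0,30],[1,4,0,40],[2,9,0,50],[3,14,0,60],[4,19,0,70],[5,24,0,80]]'; python3 -c "
from h import *
o=bot.get_obs();print(np.round(o['q'],1),np.round(o['tcp_rot'],2),np.round(o['ee_pos'],4))"
```

```text
time: 5.8
ee_pos: [0.4263, 0.1775, 0.1516]
tcp_rot: [-177.0, 0.1, 68.5]
wrist_force: [0.3, -0.2, 0.8]
opening: 0.0857
grasp_force: 0.0
[ 21.4  -5.7 -10.3  87.7   2.  132.9] [-1.7699e+02  8.0000e-02  6.8510e+01] [0.4263 0.1775 0.1516]
```

Joint 6 is freed, but the clipped move left a 3° tilt about the tool's x. There's time to spare, so I'll undo it: turn until the tilt lies in the arm's plane, then let the outer reach limit push it back.

```bash
python3 -m inch '[[3,1.2,1,9],[7,3,2,18],[11,4.6,3,27],[15,6.3,3,36],[18,7.5,3,43],[20,8.3,3,43],[22,9.2,3,43],[22,9.2,3,43]]';  python3 -m inch '[[1,0.4,0,0],[2,0.8,0,0],[3,1.2,0,0],[4,1.6,0,0],[4.5,1.8,0,0],[5,2,0,0],[5,2,0,0],[5,2,0,0]]'; python3 -c "
from h import *
o=bot.get_obs();print(np.round(o['q'],1),np.round(o['tcp_rot'],2),np.round(o['ee_pos'],4))"
```

```text
time: 6.8
ee_pos: [0.6468, 0.2681, 0.18]
tcp_rot: [-176.9, 0.1, 111.2]
wrist_force: [-0.6, 0.3, -0.5]
opening: 0.0854
grasp_force: 0.0
time: 7.8
ee_pos: [0.696, 0.2877, 0.1817]
tcp_rot: [-177.0, 0.1, 111.2]
wrist_force: [0.4, 0.4, -0.1]
opening: 0.0856
grasp_force: 0.0
[ 22.5  39.9  49.3 102.4  -0.   91.3] [-1.7697e+02  9.0000e-02  1.1117e+02] [0.696  0.2877 0.1817]
```

```bash
python3 -m inch '[[0.5,0.2,0,0],[1,0.4,0,0],[1.5,0.6,0,0],[2,0.8,0,0],[2.5,1,0,0],[3,1.2,0,0],[3.5,1.4,0,0],[3.5,1.4,0,0]]'; python3 -c "
from h import *
o=bot.get_obs();print(np.round(o['q'],1),np.round(o['tcp_rot'],2),np.round(o['ee_pos'],4))"
```

```text
time: 8.8
ee_pos: [0.7316, 0.3019, 0.1807]
tcp_rot: [-176.9, 0.1, 111.2]
wrist_force: [0.1, -0.1, -0.1]
opening: 0.0854
grasp_force: 0.0
[ 22.4  50.4  65.9 108.6  -0.   91.3] [-1.7694e+02  9.0000e-02  1.1117e+02] [0.7316 0.3019 0.1807]
```

```bash
python3 -m inch '[[1,0.4,0,0],[1.3,0.5,0,0],[1.6,0.65,0,0],[1.6,0.65,0,0],[1.6,0.65,0,0],[1.6,0.65,0,0],[1.6,0.65,0,0],[1.6,0.65,0,0]]'; python3 -c "
from h import *
o=bot.get_obs();print(np.round(o['q'],1),np.round(o['tcp_rot'],2),np.round(o['ee_pos'],4))"
```

```text
time: 9.8
ee_pos: [0.7417, 0.306, 0.1784]
tcp_rot: [-177.4, 0.1, 111.2]
wrist_force: [0.5, 1.0, 0.2]
opening: 0.0857
grasp_force: 0.0
[ 22.4  53.4  70.7 110.   -0.   91.3] [-1.7735e+02  8.0000e-02  1.1117e+02] [0.7417 0.306  0.1784]
```

```bash
python3 -m inch '[[2.4,1,0,0],[2.4,1,0,0],[2.4,1,0,0],[2.4,1,0,0],[2.4,1,0,0],[2.4,1,0,0],[2.4,1,0,0],[2.4,1,0,0]]'; python3 -c "
from h import *
o=bot.get_obs();print(np.round(o['q'],1),np.round(o['tcp_rot'],2),np.round(o['ee_pos'],4))"
```

```text
time: 10.8
ee_pos: [0.752, 0.3103, 0.1706]
tcp_rot: [-178.3, 0.1, 111.2]
wrist_force: [-0.3, -0.5, -0.5]
opening: 0.0855
grasp_force: 0.0
[ 22.4  53.9  70.7 108.5  -0.   91.3] [-1.7832e+02  5.0000e-02  1.1116e+02] [0.752  0.3103 0.1706]
```

```bash
python3 -m inch '[[4.2,1.8,0,0],[4.2,1.8,0,0],[4.2,1.8,0,0],[4.2,1.8,0,0],[4.2,1.8,0,0],[4.2,1.8,0,0],[4.2,1.8,0,0],[4.2,1.8,0,0]]'; python3 -c "
from h import *
o=bot.get_obs();print(np.round(o['q'],1),np.round(o['tcp_rot'],2),np.round(o['ee_pos'],4))"
```

```text
time: 11.8
ee_pos: [0.7698, 0.3183, 0.1572]
tcp_rot: [179.9, 0.0, 111.2]
wrist_force: [0.1, -0.3, 0.1]
opening: 0.0852
grasp_force: 0.0
[ 22.5  54.8  70.7 105.8  -0.   91.3] [1.7995e+02 2.0000e-02 1.1117e+02] [0.7698 0.3183 0.1572]
```

The tilt is gone. Next, move over the tongs with yaw 164°.

```bash
python3 -m inch '[[-3,0,0,8],[-7,0,0,16],[-12,0,0,24],[-17,0,0,32],[-22,0.2,-1,40],[-26,0.3,-2,48],[-28.6,0.4,-3.7,53],[-28.6,0.4,-3.7,53]]'
python3 - <<'E'
from h import *
C=bot.camera("scene");o=bot.get_obs();print(np.round(o['q'],1),np.round(o['tcp_rot'],2),np.round(o['ee_pos'],4))
d=cv2.resize(C["img"][115:275,370:530],(600,600),interpolation=cv2.INTER_CUBIC)
# mark assumed tongs geometry
y=np.radians(-15.8);O=np.array([.484,.322,.042]);ex=np.array([np.cos(y),np.sin(y),0]);ey=np.array([-ex[1],ex[0],0])
for a in[(.0,.0),(0,.0315),(0,-.0315),(.098,0),(-.115,0),(.115,.042),(.115,-.042)]:
  p=(px(C,O+ex*a[0]+ey*a[1])-[370,115])*3.75;cv2.circle(d,tuple(int(v) for v in p),3,(255,0,0),-1)
save("over.png",d)
E
```

```text
time: 12.8
ee_pos: [0.4819, 0.3221, 0.1196]
tcp_rot: [-180.0, -0.0, 164.3]
wrist_force: [0.4, -0.3, -0.1]
opening: 0.0858
grasp_force: 0.0
[33.7  8.4  0.7 82.2  0.  49.5] [1.7995e+02 3.0000e-02 1.6416e+02] [0.4833 0.3224 0.1204]
```

View pics/over.png

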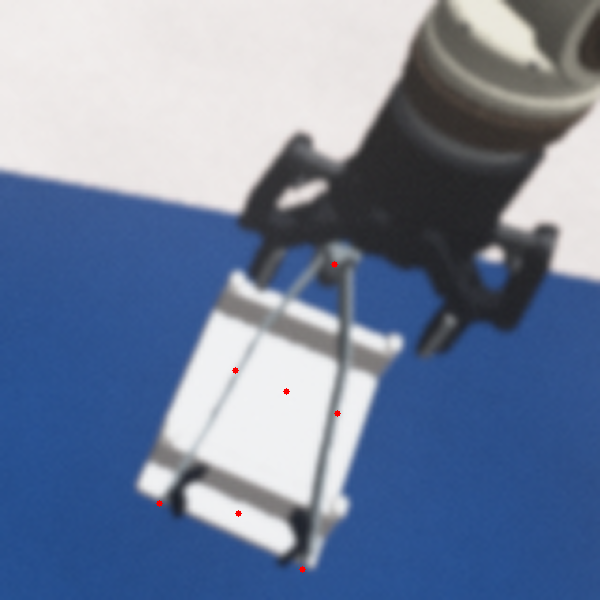

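The overlay fits: the marked hinge, arm midpoints and jaw tips lie on the tongs in the picture, within about 2 mm. Descend, then squeeze lightly.

```bash
python3 -m inch '[[0,0,-2,0],[0,0,-4,0],[0,0,-6,0],[0,0,-7.5,0],[0,0,-8.7,0],[0,0,-9.3,0],[0,0,-9.3,0],[0,0,-9.3,0]]'; python3 -m inch '[[0,0,0,0],[0,0,0,0],[0,0,0,0],[0,0,0,0],[0,0,0,0],[0,0,0,0],[0,0,0,0],[0,0,0,0]]' 5.9 40
```

```text
time: 13.85
ee_pos: [0.4841, 0.3225, 0.0279]
tcp_rot: [179.9, 0.1, 164.2]
wrist_force: [-0.3, 0.2, 0.6]
opening: 0.0853
grasp_force: 0.0
time: 14.85
ee_pos: [0.4844, 0.3227, 0.0288]
tcp_rot: [179.9, 0.1, 164.2]
wrist_force: [-1.1, -0.9, 7.7]
opening: 0.0591
grasp_force: 10.8
```

```bash
python3 -m inch '[[0,0,0.5,0],[0,0,1.5,0],[0,0,3,0],[0,0,5,0],[0,0,7.5,0],[0,0,10,0],[0,0,12,0],[0,0,12,0]]'
python3 - <<'E'
from h import *
C=bot.camera("scene");o=bot.get_obs();print(np.round(o['q'],1),np.round(o['tcp_rot'],2),np.round(o['ee_pos'],4),o["opening"],o["grasp_force"],o["wrist_force"])
p=px(C,o["ee_pos"]).astype(int);u,v=max(0,p[0]-90),max(0,p[1]-60)
d=cv2.resize(C["img"][v:v+160,u:u+160],(600,600),interpolation=cv2.INTER_CUBIC)
y=np.radians(-15.8);O=np.array(o["ee_pos"])+[0,0,.014];ex=np.array([np.cos(y),np.sin(y),0]);ey=np.array([-ex[1],ex[0],0])
for a in[(.098,0),(-.115,0),(.115,.039),(.115,-.039)]:
  q=(px(C,O+ex*a[0]+ey*a[1])-[u,v])*3.75;cv2.circle(d,tuple(int(v) for v in q),3,(255,0,0),-1)
save("lift.png",d)
E
```

```text
time: 15.85
ee_pos: [0.4845, 0.3228, 0.1495]
tcp_rot: [179.8, 0.1, 164.2]
wrist_force: [0.8, -0.1, -1.6]
opening: 0.0591
grasp_force: 8.5
[33.7  8.3  3.6 85.2  0.  49.5] [1.7988e+02 8.0000e-02 1.6417e+02] [0.4841 0.3225 0.148 ] 0.059131983399408714 8.538181267795153 [-0.20578842 -0.38786887 -1.03157743]
```

View pics/lift.png

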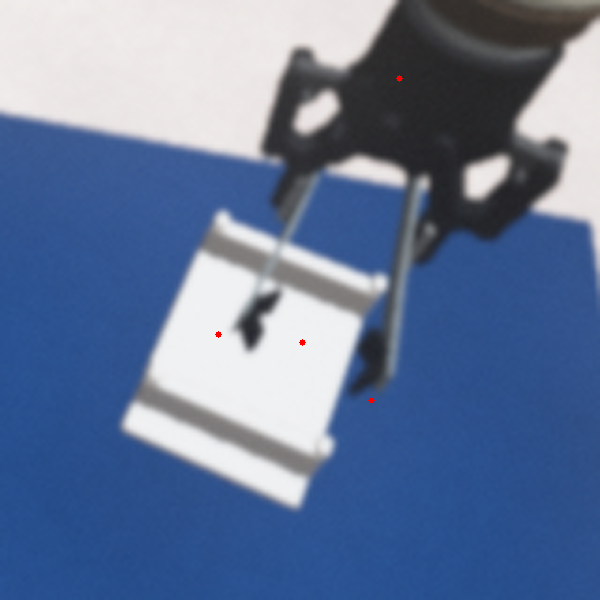

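The tongs are held with the jaws open and clear of the rest. Carry them to a pose in front of the tall round.

```bash
python3 -m inch '[[0,-2,0,0],[-0.5,-5,0,2],[-1,-9,0,5],[-1.3,-14,0,8],[-1.7,-19,0,11],[-1.7,-24,0,14],[-1.7,-29,0,16],[-1.7,-33,0,16]]';python3 -m inch '[[0,-4,0,0],[0,-8,0,0],[0,-11,-1,0],[0,-13.1,-3,0],[0,-13.1,-5,0],[0,-13.1,-7,0],[0,-13.1,-8.7,0],[0,-13.1,-8.7,0]]'
cat > j.py <<'E'
from h import *
import sys
C=bot.camera("scene");T=bot.camera("top");o=bot.get_obs();e=np.array(o["ee_pos"]);print(np.round(o['q'],1),np.round(o['tcp_rot'],2),np.round(e,4),o["opening"],o["grasp_force"])
for c in(C,T):
  for k,z in(("tongs_jaws",e[2]+.0135),("tall_round",.045)):
    for p in bot.landmark_of(k,c)[:4]: print(k,round(p["score"],2),np.round(p["point"],1),np.round(at(c,p["point"],z),4))
u,v=190,150
d=cv2.resize(C["img"][v:v+120,u:u+150],(750,600),interpolation=cv2.INTER_CUBIC)
def m(X,col): q=(px(C,X)-[u,v])*5;cv2.circle(d,tuple(int(v) for v in q),3,col,-1)
for a in[(.098,0),(.115,.039),(.115,-.039)]: m(e+[a[0],a[1],.0135],(255,0,0))
m((.651,-.139,.1),(0,255,0));m((.651,-.139,.045),(0,255,0))
save(sys.argv[1],d)
E
python3 j.py pre.png
```

```text
time: 16.9
ee_pos: [0.4655, -0.0102, 0.1463]
tcp_rot: [180.0, -0.0, -179.9]
wrist_force: [0.3, 0.0, -1.4]
opening: 0.0592
grasp_force: 8.5
time: 17.9
ee_pos: [0.4654, -0.1386, 0.0586]
tcp_rot: [179.9, -0.1, -179.9]
wrist_force: [0.0, 0.3, -1.1]
opening: 0.0592
grasp_force: 8.5
[-16.6  -3.3 -18.1  75.2   0.1 -16.8] [ 1.7995e+02  3.0000e-02 -1.7984e+02] [ 0.4667 -0.1388  0.0605] 0.05953581728492413 8.536642888211645
tongs_jaws 0.94 [245.9 199.8] [ 0.567 -0.134  0.074]
tall_round 0.76 [219.3 286.7] [ 0.7706 -0.1296  0.045 ]
tall_round 0.76 [193.5 275.2] [ 0.7598 -0.1901  0.045 ]
tall_round 0.72 [194.3 222.1] [ 0.6366 -0.2375  0.045 ]
tall_round 0.69 [232.2 239. ] [ 0.6574 -0.1398  0.045 ]
tongs_jaws 0.36 [315.5 204.2] [ 0.5658 -0.1374  0.074 ]
tall_round 0.68 [313.3 172.9] [ 0.651  -0.1349  0.045 ]
tall_round 0.53 [355.7 189. ] [ 0.6082 -0.2435  0.045 ]
tall_round 0.5 [252.2 170.3] [0.6589 0.0233 0.045 ]
tall_round 0.42 [315.9 139.2] [ 0.74   -0.1429  0.045 ]
```

View pics/pre.png

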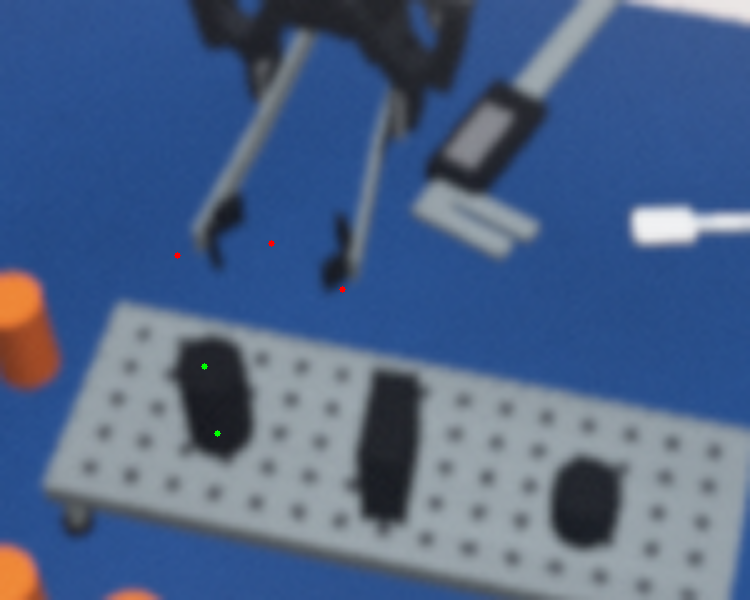

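The specimen stands ahead at (215,400), and the open jaws at (284,243) sit about 2.5 mm too far to +y. Advance 8.5 cm with that correction.

```bash
python3 -m inch '[[0.5,-0.25,0,0],[1.5,-0.25,0,0],[3,-0.25,0,0],[4.5,-0.25,0,0],[6,-0.25,0,0],[7.3,-0.25,0,0],[8.2,-0.25,0,0],[8.5,-0.25,0,0]]'; python3 j.py in.png
```

```text
time: 19.2
ee_pos: [0.5522, -0.1411, 0.06]
tcp_rot: [179.9, -0.0, -179.8]
wrist_force: [-0.1, -0.3, -1.8]
opening: 0.0591
grasp_force: 8.5
[-14.4   8.   -6.5  75.5   0.1 -14.5] [ 179.95   -0.   -179.83] [ 0.5518 -0.1412  0.0601] 0.05921559426462834 8.536855014972389
tongs_jaws 0.96 [230.8 230. ] [ 0.652  -0.1417  0.0736]
tongs_jaws 0.63 [274.7 247.9] [ 0.671  -0.0387  0.0736]
tall_round 0.81 [192.2 220.6] [ 0.6339 -0.2437  0.045 ]
tall_round 0.77 [193.2 275.3] [ 0.7601 -0.1907  0.045 ]
tall_round 0.71 [233.9 235.9] [ 0.649  -0.1386  0.045 ]
tall_round 0.64 [221.9 284.3] [ 0.7644 -0.1262  0.045 ]
tall_round 0.67 [314.9 139.8] [ 0.7384 -0.1402  0.045 ]
tall_round 0.57 [335.7 138. ] [ 0.7428 -0.1945  0.045 ]
```

View pics/in.png

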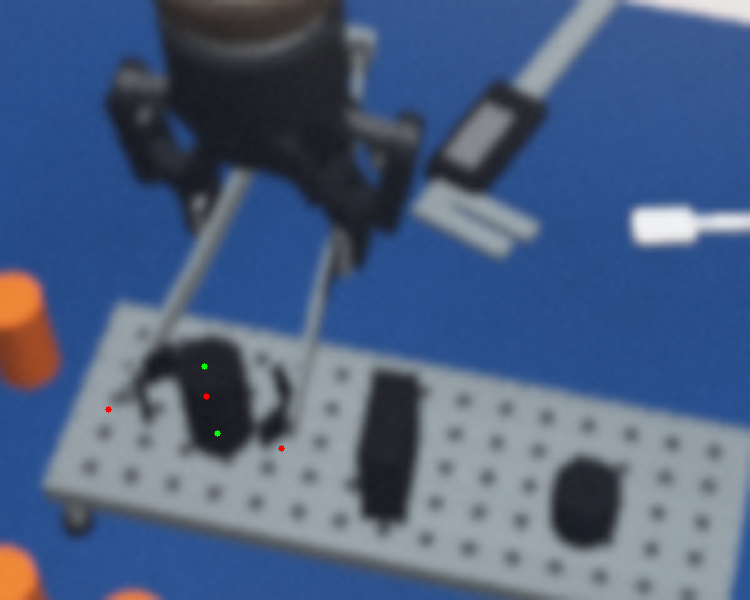

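The jaws straddle the specimen (left jaw about (155,375), right about (275,400)), centred and clear of the block. Go 2 mm further and close.

```bash
python3 -m inch '[[0.2,0,0,0],[0.2,0,0,0],[0.2,0,0,0],[0.2,0,0,0],[0.2,0,0,0],[0.2,0,0,0],[0.2,0,0,0],[0.2,0,0,0]]' 3.2 60; python3 -m inch '[[0,0,0.3,0],[0,0,1,0],[0,0,2.2,0],[0,0,4,0],[0,0,6,0],[0,0,8,0],[0,0,10,0],[0,0,11.5,0]]'; python3 -m inch '[[0,0,1,0],[0,0,1.8,0],[0,0,2.3,0],[0,0,2.5,0],[0,0,2.5,0],[0,0,2.5,0],[0,0,2.5,0],[0,0,2.5,0]]'; sed -i 's/u,v=190,150/u,v=190,140/' j.py; python3 j.py held.png
```

```text
time: 20.5
ee_pos: [0.5539, -0.1412, 0.0603]
tcp_rot: [180.0, 0.0, -179.8]
wrist_force: [-0.9, -0.5, 2.0]
opening: 0.0406
grasp_force: 60.8
time: 21.5
ee_pos: [0.5541, -0.1413, 0.1773]
tcp_rot: [180.0, 0.1, -179.8]
wrist_force: [0.3, -0.9, -1.8]
opening: 0.0405
grasp_force: 60.5
time: 22.5
ee_pos: [0.5537, -0.1412, 0.2001]
tcp_rot: [179.9, 0.0, -179.8]
wrist_force: [-0.6, 0.9, -0.8]
opening: 0.0406
grasp_force: 60.5
[-14.3   7.3   8.2  91.    0.1 -14.5] [ 1.7995e+02  1.0000e-02 -1.7984e+02] [ 0.5537 -0.1412  0.2001] 0.04061032424230832 60.478878021240234
tongs_jaws 0.98 [226.  192.8] [ 0.6555 -0.1346  0.2136]
tall_round 0.85 [196.7 273.3] [ 0.7541 -0.1853  0.045 ]
tall_round 0.79 [195.4 223.9] [ 0.6405 -0.2333  0.045 ]
tall_round 0.63 [228.2 200.9] [ 0.5608 -0.182   0.045 ]
tall_round 0.62 [290.3 172.2] [ 0.4376 -0.0599  0.045 ]
tall_round 0.55 [314.8 140.7] [ 0.736  -0.1399  0.045 ]
tall_round 0.49 [232.2 256.3] [0.437  0.0744 0.045 ]
tall_round 0.29 [127.6 153.4] [0.706  0.3486 0.045 ]
```

View pics/held.png

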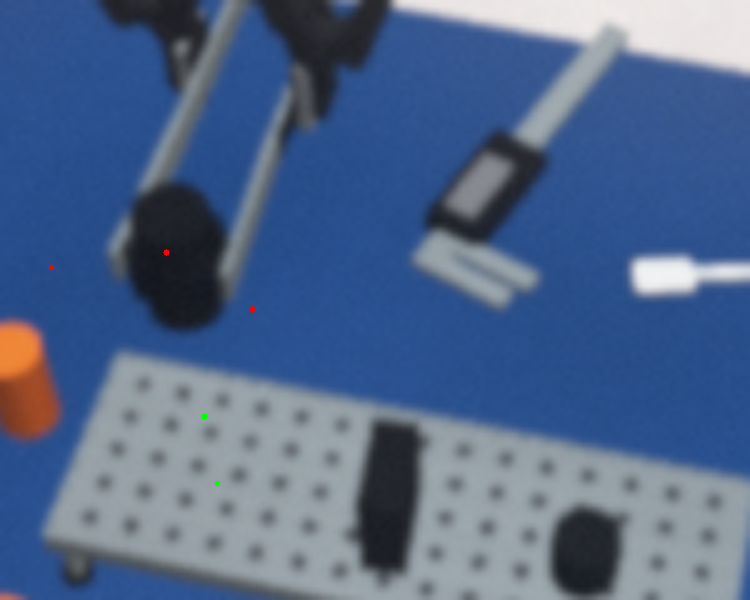

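The tall round is gripped in the jaws at about (178,255), upright, roughly 14 cm above the stand. The block and the short round are untouched. The arm is still, so I'll hand it in.

```bash
python3 -c "
from workcell import bot
print(bot.job_done())"
```

```text
the job is handed in; nothing more can be done
None
```

The tall round specimen is held upright and still in the tongs, about 14 cm above the stand, and the job is handed in at about 22.6 s of the 42 s allowed; no verdict came back.

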